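# Hang the injector on the windscreen-repair carousel

### The job

On the windscreen-repair bench, first turn the tool carousel until its empty forked hook stands over the pointer on the base, leaving the injector on the bench meanwhile. Then hang the loose collared injector on that hook, upright, with its collar lying flat on both prongs behind the upturned tips, and let go, leaving the hook over the pointer.

Things in the scene. Friction and masses are not known exactly. Their poses are not given: they have to be found in the camera images.
- injector_mid (a point): Loose injector standing on the bench, the only one there with a collar; round, 151 mm tall, 0.17-0.35 kg. Upward: steel barrel d 36 x 50 mm (rubber foot d 48), neck d 12 x 45, collar d 54 x 6, black grip d 28 x 50 to hold from above. Point: on its axis half-way up, 19.5 mm below the collar's underside, 50.5 below mid-grip; z up. Nearest neighbours (bottle, torch, bare barrel) under 125 mm tall.
- hook (a point): Empty one of 4 forked hooks of an aluminium carousel (others hold clipped-on injectors, tops 206 mm up). Point: seat for a hung injector's axis, midway between the prongs, level with their tops, 150 mm up, 120 mm from the upright axis; x outward. Prongs 8 mm wide and thick, 28 apart, reach 42 mm outward, tips (last 6 mm) turned up 7 mm. Neck enters from outside, collar above the tips, then lower.
- mark (a point): Flat dark steel pointer tongue, 24 mm wide, 10 mm tall, on the carousel's fixed round base (d 180 mm, 15 mm tall), its sharp end 200 mm from the carousel's upright axis. Point: on the tongue's top, 120 mm from that axis, so that the hook is over the pointer when straight above this point; x outward along the tongue.
- knob (a point): Black bar knob on top of the carousel, turning with it. Point: the bar's middle, on the carousel's upright axis, 186 mm up. Bar 60 mm long, 16 wide, 40 tall; its long side (x) points at the empty hook. Hub below it: d 90 mm, top 155 mm up. The carousel turns against 0.12 N m friction, stays where left, and starts with the empty hook 0.6-1.45 rad clockwise (from above) of the pointer.
There are look-alikes about, which are no part of the job. What is shaped like the part that bears injector_mid but orange is not meant.

How it is judged:
By the outcome, as a careful person would: the job done as asked, in the order asked, and still so for the second after the job is handed in, with the robot touching nothing.
It also fails if it takes over 53 s, if anything falls off the work surface, if the arm or the gripper's body presses on something with over 40 N, if the wrist force passes 120 N, or if a joint passes its speed limit or range.

### The arm

A 7-joint arm with a two-finger parallel gripper is mounted at the origin on the work surface. World frame = base frame: x ahead of the robot, y to its left, z up, the work surface at z = 0. Lengths are in m, angles in rad, forces in N, time in s.
With the tool pointing down it reaches from about 0.35 to 0.9 m from the base axis. Payload 8.1 kg.
Tool frame: the origin (TCP) lies between the finger pads; the fingertips stand 8 mm ahead of it and the grasp point (between the pads) lies 11 mm behind it (bot.tcp_to_tips is the distance from the TCP to the fingertips, in m); z points along the fingers, y is the line along which they close (so a half turn about z gives the same grasp; the last joint's range is limited). The gripper opens to 92 mm and grips with 3 to 60 N. Pads are 19 mm wide; open, the fingers measure 130 mm over their backs; the gripper's body (75 mm by 190 mm) begins 47 mm behind the grasp point.
Start: joints at [1.058, 0.434, 0.025, 1.573, -0.012, 1.134, -0.075], TCP at [0.249, -0.573, 0.235] pointing down, gripper open.
Joint ranges: [-2.62, 2.62], [-0.44, 2.09], [-1.27, 1.32], [0.08, 2.57], [-1.32, 4.46], [0.12, 2], [-2.74, 2.74]. Speed limits (rad/s): [2.22, 2.22, 3.01, 3.01, 3.14, 3.14, 3.14].

### API

Orientations are given as a 3x3 rotation matrix whose columns are the frame's x, y, z axes.
In Python, from plant import bot gives the robot as it stands. The module is installed in compiled form; this text tells all that it offers.
- The arm moves only by the tool apply_moves, never from a script. Its argument "commands" is a list of rows, each a list of 2 entries, a list of its own where there are three numbers: the shift along the tool's x, y, z in mm, then the turn about the tool's z in rad. In form: [[[dx, dy, dz], twist], ...]. A call has 1 to 8 rows; each row is the pose to reach, as a shift and turn from the pose commanded when the call began, along the tool's axes at that moment; what a row does not reach only later rows make up. A row lasts 1/8 s, in which the tool goes at most 62.5 mm and 10.7 degrees, less where a joint would pass 70% of its speed; a pose out of reach is approached as far as the arm can. A call with a gripper value outside its range is refused whole. "fingers" is the closure, from -1 (fully open) to 1 (shut), set as the call begins (left out, the last holds). The fingers move at their own pace and stop on an object; "grip_force" is the grip in N (left out, the last holds). Time passes only in rows, so rows that repeat a pose let the fingers close. It gives the time, the measured TCP pose, the force, the opening and the grip force at its end, in the units of the state.
- bot.get_state(): the state, without advancing time (a new reading comes with each control period).
- bot.get_image(name): name is "side" or "top" or "wrist"; returns a dict with "color" (400x640x3 uint8, red, green, blue), "z_map" (400x640 float32, m along the optical axis (not along the pixel's ray), 0 where there is no reading), "fx", "fy", "cx", "cy" (pixels), "origin" and "orientation" of the camera in the world; the wrist camera has in their place "mount" (4x4, takes a point from camera to tool coordinates, whose origin is the TCP and whose axes are the flange's). Camera axes: x right, y up, looking along -z (the intrinsics and any distortion apply to the point x, -y, -z); pixel columns grow to the right and rows downward; lengths in m; the calibration is good to about 2 mm. A picture is of the moment at which its call begins: read the wrist's pose just before it.
- bot.close_job(): hands the job in; it is judged then, once.
The state is a dict: "time_s": time; "qpos": joint angles; "qvel": joint speeds; "joint_efforts": joint torques, N m; "ee_pos": TCP position; "ee_rot": TCP orientation; "force": force on the tool from outside, world axes, zero at the start; "torque": the same for the moment, N m; "opening": opening from 0.0 (shut) to 1.0 (fully open); "grasp_force": force on a finger pad.
Only numpy, scipy, OpenCV 4.12 (cv2) and the standard library are available. Lean on these libraries where they do the work, as an engineer would, in place of code of your own. Each camera call takes 0.05 s, during which the arm holds its last target. There are 200 camera calls.

## Working session

There is one attempt and no reset: what is moved stays moved. The work goes in short steps, Python scripts to look and compute and a tool call to move; the robot and the scene stay as the last step left them, time stands still between calls to the robot, and variables do not carry over. Pictures are saved under pics/ and viewed, at most 10 in all, crops included, and the job is handed in when it is done.

Besides the shell and the picture viewer there is one more tool, called after ">>>" in YAML: its name, and indented under it one key for each argument. apply_moves: Moves the arm, as the interface text tells. Its arguments: {"type":"object","properties":{"commands":{"type":"array","items":{"type":"array"}},"fingers":{"type":"number"},"grip_force":{"type":"number"}},"required":["commands"]}

```bash
mkdir -p pics; cat > h.py <<'E'
import numpy as np, cv2
from plant import bot
def grab(n):
    s=bot.get_state(); im=bot.get_image(n)
    if n=="wrist":
        T=np.eye(4);T[:3,:3]=s["ee_rot"];T[:3,3]=s["ee_pos"]
        C=T@np.array(im["mount"]); im["R"]=C[:3,:3]; im["o"]=C[:3,3]
    else:
        im["R"]=np.array(im["orientation"]).reshape(3,3); im["o"]=np.array(im["origin"])
    return im
def pts(im):
    v,u=np.mgrid[:400,:640]; z=im["z_map"]
    c=np.stack([(u-im["cx"])/im["fx"]*z,-(v-im["cy"])/im["fy"]*z,-z],-1)
    return c@im["R"].T+im["o"]
def ray(im,u,v,h):
    d=im["R"]@np.array([(u-im["cx"])/im["fx"],-(v-im["cy"])/im["fy"],-1])
    return im["o"]+d*(h-im["o"][2])/d[2]
def save(im,f): cv2.imwrite("pics/"+f,im["color"][:,:,::-1])
E
python3 - <<'E'
from h import *
s=bot.get_state(); print(s["time_s"],s["ee_pos"],s["ee_rot"],s["opening"])
for n in("top","side"):
    im=grab(n); save(im,n+"0.png"); np.savez("pics/"+n+"0.npz",**im)
    print(n,[k for k in im],im["fx"],im["o"],im["R"].round(3).tolist())
E
```

```text
0.0 [ 0.24876166 -0.57280571  0.23395004] [[ 9.17240780e-01  3.98332484e-01 -7.64108649e-04]
 [ 3.98333191e-01 -9.17239717e-01  1.40381384e-03]
 [-1.41686146e-04 -1.59200514e-03 -9.99998723e-01]] 0.9984231728426668
top ['color', 'z_map', 'fx', 'fy', 'cx', 'cy', 'origin', 'orientation', 'R', 'o'] 386.3660582487489 [0.33869652 0.06834132 0.85260012] [[0.017, 0.985, -0.174], [-1.0, 0.021, 0.021], [0.024, 0.174, 0.984]]
side ['color', 'z_map', 'fx', 'fy', 'cx', 'cy', 'origin', 'orientation', 'R', 'o'] 433.9185284395764 [0.35916215 0.87556711 0.68368578] [[-0.988, 0.095, -0.12], [-0.152, -0.534, 0.832], [0.015, 0.84, 0.542]]
```

View pics/top0.png

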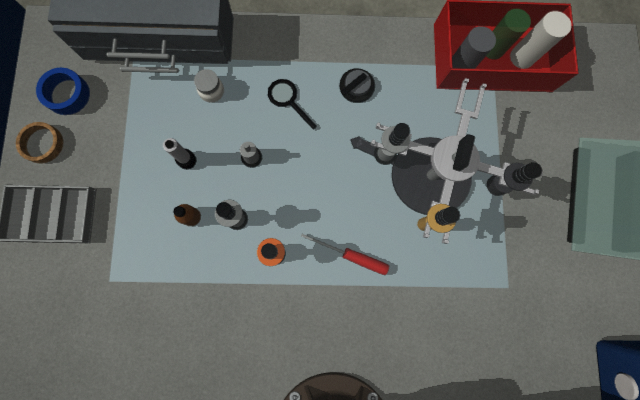

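View pics/side0.png

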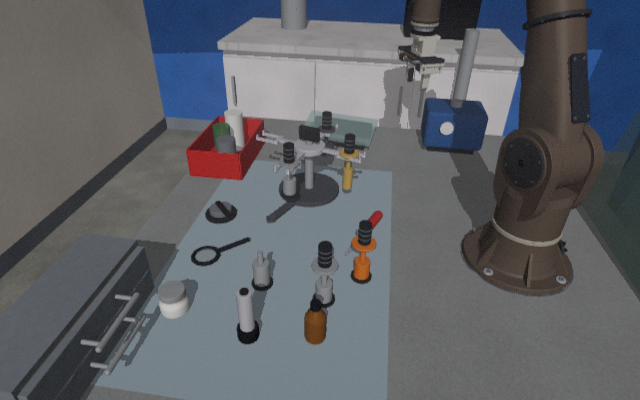

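Candidates for the injector: the grey collared one at top (232,213) / side (325,265); the orange collared one at top (270,251), excluded by colour; bare barrel (250,153), torch (180,152) and bottle (186,214), none of which has a collar. I choose the grey one. The carousel hub is at (455,158), its empty hook points up to (470,95), the pointer tip is at (357,144), and the bench knob (358,85) is a look-alike.

```bash
python3 - <<'E'
from h import *
im=dict(np.load("pics/top0.npz")); P=pts(im); c=im["color"].astype(int)
hsv=cv2.cvtColor(im["color"],cv2.COLOR_RGB2HSV)
X,Y,Z=P[...,0],P[...,1],P[...,2]
u,v=np.meshgrid(range(640),range(400))
def stat(n,m): 
    p=P[m]; print(n,m.sum(),p.mean(0).round(4) if len(p) else "", cv2.minAreaRect(p[:,:2].astype(np.float32)) if len(p)>5 else "")
near=lambda a,b,r:np.hypot(u-a,v-b)<r
stat("knob",near(460,153,35)&(Z>.185)&(Z<.22)&(hsv[...,2]<70))
stat("hub",near(455,158,40)&(Z>.145)&(Z<.165))
m=near(470,95,30)&(Z>.135)&(Z<.165)&(hsv[...,2]>120); stat("prongs",m)
stat("base",near(430,175,60)&(Z>.008)&(Z<.022)&(hsv[...,2]<90))
# pointer
m=near(365,147,20)&(hsv[...,2]<75); stat("pointer",m); print("tip",P[143,352],ray(im,351,143,.01))
stat("grip",near(230,211,20)&(Z>.13)&(Z<.16)); stat("collar",near(232,213,25)&(Z>.085)&(Z<.11))
crop=np.hstack([cv2.resize(im["color"][100:270,150:330],None,fx=2.2,fy=2.2),cv2.resize(im["color"][70:240,345:525],None,fx=2.2,fy=2.2)])
cv2.imwrite("pics/crop0.png",crop[:,:,::-1]); print(crop.shape)
E
```

```text
knob 395 [ 0.5418 -0.2136  0.2019] ((0.5438321828842163, -0.2165391445159912), (0.016742868348956108, 0.058916155248880386), 72.7359390258789)
hub 1866 [ 0.5412 -0.2117  0.1531] ((0.5465070605278015, -0.217800110578537), (0.11873350292444229, 0.12512965500354767), 30.17975425720215)
prongs 467 [ 0.6533 -0.248   0.1497] ((0.6550938487052917, -0.24910672008991241), (0.04487752169370651, 0.09132509678602219), 73.73949432373047)
base 2772 [ 0.5312 -0.196   0.0149] ((0.5375151038169861, -0.20927099883556366), (0.1760590821504593, 0.15932303667068481), 37.59381103515625)
pointer 298 [ 0.6039 -0.0664  0.0197] ((0.598383367061615, -0.07122210413217545), (0.08353373408317566, 0.04079034551978111), 33.020565032958984)
tip [ 0.61612011 -0.03786443  0.00809657] [ 0.61543833 -0.03534184  0.01      ]
grip 211 [0.4368 0.2142 0.1493] ((0.4373847246170044, 0.2150956094264984), (0.026422997936606407, 0.027180837467312813), 49.10884094238281)
collar 348 [0.4341 0.2108 0.1013] ((0.43708035349845886, 0.21485130488872528), (0.05057070776820183, 0.05284453183412552), 61.30735397338867)
(374, 792, 3)
```

View pics/crop0.png

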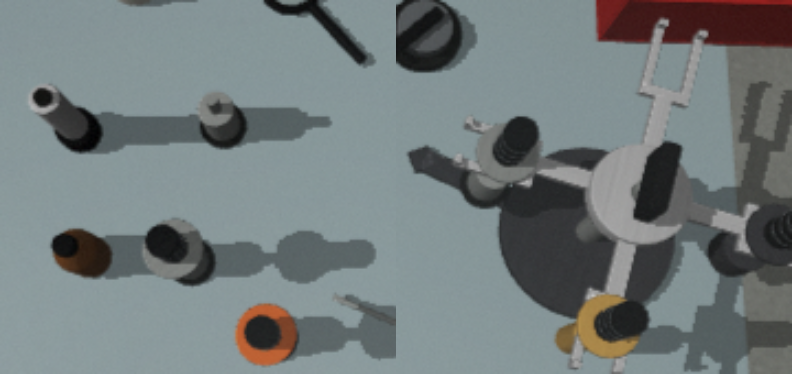

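The crop confirms it: the grey injector with collar stands at (175,250), separate from the orange one at (265,330), and the empty two-prong fork is at the top (675,60) of the right half. Axis ≈ (0.544, −0.2165), knob direction ≈ −17°, pointer ≈ 68°. Moving above the knob.

>>> apply_moves:
  commands:
    - [[0, 0, -30], 0]
    - [[60, -30, -40], 0.1]
    - [[412, -209, -40], 0.71]
    - [[412, -209, -40], 0.71]
    - [[412, -209, -40], 0.71]
    - [[412, -209, -40], 0.71]
    - [[412, -209, -40], 0.71]
    - [[412, -209, -40], 0.71]
  fingers: -1

```text
time_s: 1.1
ee_pos: [0.5215, -0.2437, 0.2745]
ee_rot: [[0.955, -0.296, -0.0], [-0.296, -0.955, -0.0], [-0.0, 0.0, -1.0]]
force: [1.2, -0.4, 0.4]
opening: 0.998
grasp_force: 0.0
```

>>> apply_moves:
  commands:
    - [[0, 0, 0], 0]

```text
time_s: 1.23
ee_pos: [0.5238, -0.2393, 0.2741]
ee_rot: [[0.958, -0.287, 0.001], [-0.287, -0.958, 0.003], [-0.0, -0.003, -1.0]]
force: [-1.2, -0.2, 0.2]
opening: 0.996
grasp_force: 0.0
```

```bash
python3 - <<'E'
from h import *
im=grab("wrist"); save(im,"w1.png"); P=pts(im); Z=P[...,2]; X,Y=P[...,0],P[...,1]
s=bot.get_state(); print(s["ee_pos"],s["ee_rot"][:,0], im["o"])
hsv=cv2.cvtColor(im["color"],cv2.COLOR_RGB2HSV)
m=(Z>.2)&(Z<.212)&(hsv[...,2]<90)&(np.hypot(X-.544,Y+.2165)<.05); p=P[m]
print(m.sum(),cv2.minAreaRect(p[:,:2].astype(np.float32)))
E
```

```text
[ 0.52179826 -0.2427707   0.27404386] [ 0.95679839 -0.2907505  -0.00099327] [ 0.60405291 -0.26355563  0.42464159]
1400 ((0.5463354587554932, -0.2185060977935791), (0.014302069321274757, 0.058428987860679626), 73.89195251464844)
```

View pics/w1.png

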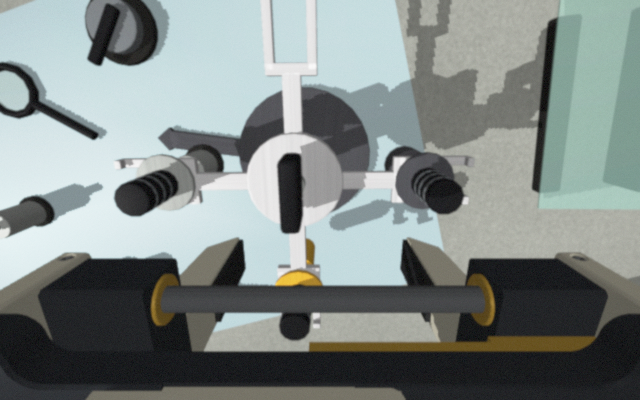

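The wrist picture shows the knob at (290,193) on the hub and the empty fork at (290,50), with neighbouring injectors well to the sides. Centre, descend and grip.

>>> apply_moves:
  commands:
    - [[15, -31, 0], 0]
    - [[15, -31, 0], 0]
    - [[15, -31, 0], 0]
    - [[15, -31, 50], 0]
    - [[15, -31, 70], 0]
    - [[15, -31, 70], 0]

```text
time_s: 2.02
ee_pos: [0.5421, -0.2216, 0.2033]
ee_rot: [[0.955, -0.298, -0.004], [-0.298, -0.955, 0.0], [-0.003, 0.001, -1.0]]
force: [0.7, 0.7, 0.5]
opening: 1.0
grasp_force: 0.0
```

>>> apply_moves:
  commands:
    - [[2, -4, 0], 0]
    - [[2, -4, 24], 0]
    - [[2, -4, 24], 0]

```text
time_s: 2.4
ee_pos: [0.5469, -0.217, 0.1806]
ee_rot: [[0.955, -0.296, -0.001], [-0.296, -0.955, 0.0], [-0.001, 0.0, -1.0]]
force: [-0.5, 0.6, 0.2]
opening: 1.003
grasp_force: 0.0
```

>>> apply_moves:
  commands:
    - [[0, 0, 0], 0]
    - [[0, 0, 0], 0]
    - [[0, 0, 0], 0]
    - [[0, 0, 0], 0]
  fingers: 1
  grip_force: 30

```text
time_s: 2.9
ee_pos: [0.5473, -0.2171, 0.181]
ee_rot: [[0.955, -0.296, 0.0], [-0.296, -0.955, -0.0], [0.0, 0.0, -1.0]]
force: [-0.3, -0.2, -0.5]
opening: 0.612
grasp_force: 0.0
```

>>> apply_moves:
  commands:
    - [[0, 0, 0], 0]
    - [[0, 0, 0], 0]
    - [[0, 0, 0], 0]
    - [[0, 0, 0], 0]
    - [[0, 0, 0], 0]
    - [[0, 0, 0], 0]

```text
time_s: 3.65
ee_pos: [0.5469, -0.2181, 0.1806]
ee_rot: [[0.955, -0.297, -0.0], [-0.297, -0.955, -0.001], [0.0, 0.001, -1.0]]
force: [-1.9, -5.8, -0.4]
opening: 0.174
grasp_force: 29.9
```

>>> apply_moves:
  commands:
    - [[0, 0.5, 0], -0.12]
    - [[0, 0.5, 0], -0.25]
    - [[0, 0.5, 0], -0.38]
    - [[0, 0.5, 0], -0.51]
    - [[0, 0.5, 0], -0.64]
    - [[0, 0.5, 0], -0.7]
    - [[0, 0.5, 0], -0.7]

```text
time_s: 4.53
ee_pos: [0.5467, -0.2173, 0.1806]
ee_rot: [[0.921, 0.389, -0.001], [0.389, -0.921, 0.0], [-0.0, -0.001, -1.0]]
force: [-2.3, -1.0, 1.2]
opening: 0.177
grasp_force: 30.0
```

Low forces. Continue most of the way, then measure.

>>> apply_moves:
  commands:
    - [[0, 0, 0], -0.12]
    - [[0, 0, 0], -0.25]
    - [[0, 0, 0], -0.38]
    - [[0, 0, 0], -0.51]
    - [[0, 0, 0], -0.64]
    - [[0, 0, 0], -0.7]
    - [[0, 0, 0], -0.7]

```text
time_s: 5.4
ee_pos: [0.5462, -0.2167, 0.1806]
ee_rot: [[0.454, 0.891, -0.002], [0.891, -0.454, 0.001], [0.0, -0.002, -1.0]]
force: [-5.9, 1.3, 4.4]
opening: 0.172
grasp_force: 30.0
```

```bash
python3 - <<'E'
from h import *
s=bot.get_state(); print(s["ee_pos"],s["ee_rot"][:,0],s["force"])
for n in("wrist","top"):
    im=grab(n); save(im,n+"2.png"); np.savez("pics/"+n+"2.npz",**im)
a=cv2.imread("pics/wrist2.png");b=cv2.resize(cv2.imread("pics/top2.png")[60:260,320:520],(400,400),interpolation=cv2.INTER_LINEAR)
cv2.imwrite("pics/both2.png",np.hstack([cv2.resize(a,(400,400))if 0 else a[:, 120:520],b]))
E
```

```text
[ 0.54619858 -0.21674207  0.18060069] [4.54223599e-01 8.90887715e-01 4.76373585e-05] [-5.86847003  1.28612838  4.35117644]
```

View pics/both2.png

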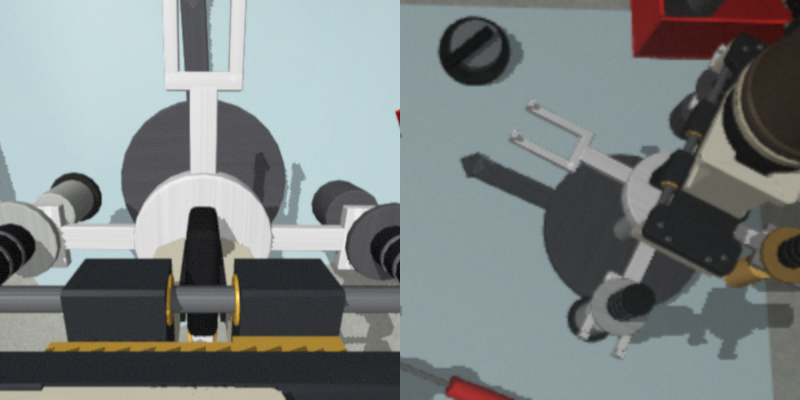

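The wrist picture (left) shows the dark tongue at (197,30) between the prongs, whose middle is at (205,40), so it is nearly aligned. The top crop shows the fork at (555,125) over the tongue. Measure the rest.

```bash
python3 - <<'E'
from h import *
A=np.array([.5462,-.217])
for n in("wrist2","top2"):
    im=dict(np.load(f"pics/{n}.npz")); v,u=np.mgrid[:400,:640]
    hsv=cv2.cvtColor(im["color"],cv2.COLOR_RGB2HSV).astype(int); Zm=pts(im)[...,2]
    def onplane(h):
        d=np.stack([(u-im["cx"])/im["fx"],-(v-im["cy"])/im["fy"],-np.ones(u.shape)],-1)@im["R"].T
        return (im["o"]+d*((h-im["o"][2])/d[...,2])[...,None])[...,:2]
    def pol(h):
        q=onplane(h)-A; return q,np.hypot(q[...,0],q[...,1]),np.degrees(np.arctan2(q[...,1],q[...,0]))
    for nm,h,m0 in(("tongue",.010,(hsv[...,2]<95)&(Zm<.04)),("prongs",.150,(hsv[...,2]>100)&(Zm>.13)&(Zm<.17))):
        q,r,a=pol(h); m=m0&(abs(a-65)<13)
        for lo in range(90,180,10):
            k=m&(r>lo/1e3)&(r<(lo+10)/1e3)
            if k.sum()>5: print(n,nm,lo,k.sum(),"mean %.2f min %.2f max %.2f wid %.1f"%(a[k].mean(),a[k].min(),a[k].max(),np.radians(np.ptp(a[k]))*(lo+5)))
E
```

```text
wrist2 tongue 90 8 mean 72.49 min 72.14 max 72.87 wid 1.2
wrist2 tongue 110 85 mean 65.76 min 60.74 max 71.29 wid 21.2
wrist2 tongue 120 251 mean 66.26 min 61.28 max 71.40 wid 22.1
wrist2 tongue 130 271 mean 66.10 min 61.43 max 70.89 wid 22.3
wrist2 tongue 140 269 mean 66.18 min 61.95 max 70.61 wid 21.9
wrist2 tongue 150 284 mean 66.14 min 62.04 max 70.38 wid 22.6
wrist2 tongue 160 291 mean 66.21 min 62.44 max 70.14 wid 22.2
wrist2 tongue 170 122 mean 66.20 min 62.48 max 69.85 wid 22.5
wrist2 prongs 90 1149 mean 63.74 min 52.00 max 76.21 wid 40.1
wrist2 prongs 100 712 mean 64.19 min 52.00 max 75.42 wid 42.9
wrist2 prongs 110 632 mean 63.09 min 52.02 max 74.28 wid 44.7
wrist2 prongs 120 674 mean 63.00 min 52.53 max 73.38 wid 45.5
wrist2 prongs 130 497 mean 62.84 min 53.27 max 72.48 wid 45.3
top2 tongue 90 50 mean 67.82 min 59.98 max 76.03 wid 26.6
top2 tongue 100 49 mean 67.86 min 60.99 max 74.81 wid 25.3
top2 tongue 110 50 mean 67.62 min 61.22 max 74.16 wid 26.0
top2 tongue 120 49 mean 67.42 min 61.42 max 73.31 wid 25.9
top2 tongue 130 48 mean 67.37 min 62.00 max 72.89 wid 25.7
top2 tongue 140 50 mean 67.22 min 62.11 max 72.56 wid 26.4
top2 tongue 150 47 mean 67.42 min 62.63 max 71.98 wid 25.3
top2 tongue 160 50 mean 67.15 min 62.69 max 71.72 wid 26.0
top2 tongue 170 50 mean 67.00 min 62.74 max 71.29 wid 26.1
top2 prongs 90 95 mean 64.23 min 52.10 max 77.16 wid 41.5
top2 prongs 100 67 mean 65.12 min 52.34 max 77.69 wid 46.5
top2 prongs 110 55 mean 64.62 min 52.93 max 76.61 wid 47.5
top2 prongs 120 57 mean 64.21 min 53.30 max 75.26 wid 47.9
top2 prongs 130 53 mean 63.73 min 54.26 max 73.91 wid 46.3
top2 prongs 140 53 mean 63.73 min 54.80 max 73.29 wid 46.8
top2 prongs 150 62 mean 63.81 min 54.68 max 72.73 wid 48.8
top2 prongs 160 14 mean 63.41 min 54.91 max 72.01 wid 49.2
```

>>> apply_moves:
  commands:
    - [[0, 0, 0], -0.03]
    - [[0, 0, 0], -0.056]
    - [[0, 0, 0], -0.056]
    - [[0, 0, 0], -0.056]

```text
time_s: 6.0
ee_pos: [0.5461, -0.2167, 0.1806]
ee_rot: [[0.404, 0.915, -0.002], [0.915, -0.404, 0.001], [-0.0, -0.002, -1.0]]
force: [-6.7, 0.9, 3.8]
opening: 0.172
grasp_force: 30.0
```

```bash
cat > meas.py <<'E'
from h import *
def meas(n,A=np.array([.5462,-.217])):
    im=grab(n); v,u=np.mgrid[:400,:640]
    hsv=cv2.cvtColor(im["color"],cv2.COLOR_RGB2HSV).astype(int); Zm=pts(im)[...,2]
    d=np.stack([(u-im["cx"])/im["fx"],-(v-im["cy"])/im["fy"],-np.ones(u.shape)],-1)@im["R"].T
    for nm,h,m0,lo,hi in(("tongue",.010,(hsv[...,2]<95)&(Zm<.04),.12,.17),("prongs",.150,(hsv[...,2]>100)&(Zm>.13)&(Zm<.17),.11,.15)):
        q=(im["o"]+d*((h-im["o"][2])/d[...,2])[...,None])[...,:2]-A
        r=np.hypot(q[...,0],q[...,1]);a=np.degrees(np.arctan2(q[...,1],q[...,0]))
        o=[]
        for k0 in np.arange(lo,hi,.01):
            k=m0&(abs(a-66)<13.5)&(r>k0)&(r<k0+.01)
            if k.sum()>5:o.append((round((a[k].min()+a[k].max())/2,2),round(a[k].mean(),2)))
        print(n,nm,o)
    return im
if __name__=="__main__":
    s=bot.get_state(); print(s["time_s"],s["ee_pos"],np.degrees(np.arctan2(s["ee_rot"][1,0],s["ee_rot"][0,0])),s["force"],s["torque"])
    for n in("wrist","top"): meas(n)
E
python3 meas.py
```

```text
6.0 [ 0.54613126 -0.21668952  0.18060661] 66.15464815107842 [-6.69206249  0.87588435  3.83205469] [-0.11278219  0.79521797  0.09949603]
wrist tongue [(np.float64(66.19), np.float64(66.31)), (np.float64(66.33), np.float64(66.31)), (np.float64(66.15), np.float64(66.15)), (np.float64(66.14), np.float64(66.17)), (np.float64(66.13), np.float64(66.14)), (np.float64(66.14), np.float64(65.88))]
wrist prongs [(np.float64(66.42), np.float64(66.61)), (np.float64(66.48), np.float64(66.4)), (np.float64(66.5), np.float64(66.57))]
top tongue [(np.float64(67.36), np.float64(67.42)), (np.float64(67.45), np.float64(67.37)), (np.float64(67.34), np.float64(67.22)), (np.float64(67.3), np.float64(67.42)), (np.float64(67.2), np.float64(67.15)), (np.float64(67.01), np.float64(67.0))]
top prongs [(np.float64(67.5), np.float64(67.85)), (np.float64(67.51), np.float64(66.87)), (np.float64(67.59), np.float64(67.84)), (np.float64(67.43), np.float64(67.08))]
```

Aligned within about 0.3°. Release, rise, and check that it stayed put.

>>> apply_moves:
  commands:
    - [[0, 0, 0], 0]
    - [[0, 0, 0], 0]
    - [[0, 0, 0], 0]
    - [[0, 0, 0], 0]
    - [[0, 0, 0], 0]
    - [[0, 0, 0], 0]
    - [[0, 0, -20], 0]
    - [[0, 0, -60], 0]
  fingers: -1

```text
time_s: 7.1
ee_pos: [0.546, -0.2173, 0.2398]
ee_rot: [[0.403, 0.915, -0.003], [0.915, -0.403, 0.001], [-0.0, -0.004, -1.0]]
force: [1.0, 0.2, -0.0]
opening: 0.975
grasp_force: 0.0
```

>>> apply_moves:
  commands:
    - [[0, 0, -40], 0]
    - [[0, 0, -40], 0]

```text
time_s: 7.35
ee_pos: [0.5488, -0.2177, 0.2841]
ee_rot: [[0.403, 0.915, 0.006], [0.915, -0.403, -0.002], [0.001, 0.006, -1.0]]
force: [0.3, 0.3, -0.3]
opening: 1.001
grasp_force: 0.0
```

```bash
python3 meas.py; python3 - <<'E'
from h import *
im=dict(np.load("pics/top0.npz"));P=pts(im)
g=np.array([.437,.215]); q=P[...,:2]-g; r=np.hypot(q[...,0],q[...,1])
for lo,hi in((.08,.2),(.05,.08)):
    m=((P[...,2]>lo)&(P[...,2]<hi)&(r<.16)&(r>.032)).astype(np.uint8)
    n,l,st,c=cv2.connectedComponentsWithStats(m)
    for i in range(1,n):
        if st[i,4]>15: p=P[l==i]; print(lo,p.mean(0).round(3),p[:,2].max().round(3),p[:,:2].min(0).round(3),p[:,:2].max(0).round(3))
E
```

```text
7.35 [ 0.54879793 -0.21774509  0.28413185] 66.21409630785627 [ 0.2512584   0.32043462 -0.25315618] [-0.00439574 -0.08699636 -0.04081382]
wrist tongue [(np.float64(66.19), np.float64(66.18)), (np.float64(66.39), np.float64(66.28)), (np.float64(66.43), np.float64(66.34)), (np.float64(66.4), np.float64(66.38)), (np.float64(66.38), np.float64(66.38)), (np.float64(66.24), np.float64(66.5))]
wrist prongs [(np.float64(66.45), np.float64(66.34)), (np.float64(66.58), np.float64(66.69)), (np.float64(66.53), np.float64(66.63)), (np.float64(66.57), np.float64(66.52))]
top tongue [(np.float64(67.36), np.float64(67.42)), (np.float64(67.45), np.float64(67.37)), (np.float64(67.34), np.float64(67.22)), (np.float64(67.3), np.float64(67.42)), (np.float64(67.2), np.float64(67.15)), (np.float64(67.01), np.float64(67.07))]
top prongs [(np.float64(67.5), np.float64(67.64)), (np.float64(67.51), np.float64(66.98)), (np.float64(67.59), np.float64(67.79)), (np.float64(67.43), np.float64(67.12))]
0.08 [0.578 0.19  0.09 ] 0.095 [0.573 0.184] [0.585 0.196]
0.08 [0.44  0.314 0.094] 0.098 [0.43  0.305] [0.45  0.325]
0.08 [0.363 0.129 0.118] 0.154 [0.339 0.105] [0.39  0.157]
0.05 [0.575 0.188 0.062] 0.079 [0.562 0.172] [0.595 0.207]
0.05 [0.437 0.308 0.065] 0.08 [0.42  0.294] [0.46  0.334]
```

Carousel holds. Go near the injector and look.

>>> apply_moves:
  commands:
    - [[40, -30, 0], 0]
    - [[90, -75, 0], 0]
    - [[130, -115, 0], 0]
    - [[170, -155, 0], 0]
    - [[210, -195, 0], 0]
    - [[260, -235, 0], 0]
    - [[290, -265, 0], 0]
    - [[300, -274, 0], 0]

```text
time_s: 8.45
ee_pos: [0.4154, 0.1698, 0.2798]
ee_rot: [[0.399, 0.917, -0.002], [0.917, -0.399, -0.0], [-0.001, -0.002, -1.0]]
force: [-0.5, -0.3, -0.7]
opening: 1.0
grasp_force: 0.0
```

>>> apply_moves:
  commands:
    - [[0, 0, 0], 0]
    - [[0, 0, 0], 0]

```text
time_s: 8.7
ee_pos: [0.4178, 0.1658, 0.2801]
ee_rot: [[0.405, 0.914, -0.001], [0.914, -0.405, -0.001], [-0.001, -0.0, -1.0]]
force: [0.8, -0.4, -0.6]
opening: 0.999
grasp_force: 0.0
```

```bash
python3 - <<'E'
from h import *
s=bot.get_state(); print(s["ee_pos"],s["ee_rot"][:,0].round(3))
im=grab("wrist"); save(im,"w3.png"); P=pts(im); hsv=cv2.cvtColor(im["color"],cv2.COLOR_RGB2HSV)
r=np.hypot(P[...,0]-.437,P[...,1]-.215)
for nm,lo,hi in(("grip",.142,.157),("collar",.095,.107)):
    m=(r<.05)&(P[...,2]>lo)&(P[...,2]<hi); p=P[m]
    vv,uu=np.nonzero(m); print(nm,m.sum(),uu.mean(),vv.mean(),cv2.minEnclosingCircle(p[:,:2].astype(np.float32)),np.median(p[:,2]))
    d=(P[...,:2][m].mean(0)-s["ee_pos"][:2]); print("tool dx dy mm",1e3*d@s["ee_rot"][:2,0],1e3*d@s["ee_rot"][:2,1])
E
```

```text
[0.41780212 0.16580416 0.2800989 ] [ 0.405  0.914 -0.001]
grip 729 321.58024691358025 136.4019204389575 ((0.43901684880256653, 0.2166936695575714), 0.013978053815662861) 0.15138679988427972
tool dx dy mm 55.46605708326213 -1.1988704650905788
collar 1207 321.81938690969343 128.5874067937034 ((0.43900758028030396, 0.21642908453941345), 0.026906970888376236) 0.10143832180686363
tool dx dy mm 58.367577865075866 -1.128231092121041
```

View pics/w3.png

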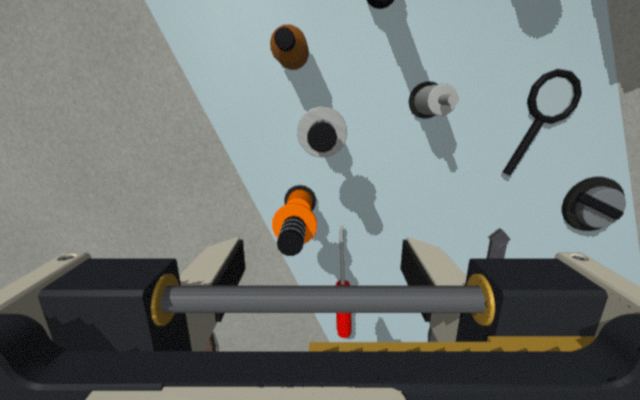

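The wrist picture shows the grey collared injector at (322,135), bottle at (289,47), bare barrel at (435,100) and orange one at (293,230), all clear of the fingers' line. Centre, then descend.

>>> apply_moves:
  commands:
    - [[40, -1, 0], 0]
    - [[55, -1, 0], 0]
    - [[55, -1, 0], 0]
    - [[55, -1, 50], 0]
    - [[55, -1, 90], 0]
    - [[55, -1, 110], 0]
    - [[55, -1, 110], 0]

```text
time_s: 9.62
ee_pos: [0.4377, 0.2161, 0.1695]
ee_rot: [[0.404, 0.915, -0.003], [0.915, -0.404, -0.002], [-0.003, -0.002, -1.0]]
force: [-0.7, -0.6, 1.4]
opening: 0.997
grasp_force: 0.0
```

>>> apply_moves:
  commands:
    - [[0, 0, 0], 0]

```text
time_s: 9.75
ee_pos: [0.439, 0.2178, 0.1716]
ee_rot: [[0.404, 0.915, 0.001], [0.915, -0.404, 0.0], [0.001, 0.001, -1.0]]
force: [-0.4, 1.3, 1.1]
opening: 0.996
grasp_force: 0.0
```

>>> apply_moves:
  commands:
    - [[0, 0, 25], 0]
    - [[0, 0, 45], 0]
    - [[0, 0, 52], 0]
    - [[0, 0, 52], 0]
    - [[0, 0, 52], 0]

```text
time_s: 10.38
ee_pos: [0.4391, 0.2186, 0.1196]
ee_rot: [[0.403, 0.915, 0.001], [0.915, -0.403, 0.001], [0.001, 0.001, -1.0]]
force: [-0.7, -0.1, -1.1]
opening: 1.0
grasp_force: 0.0
```

>>> apply_moves:
  commands:
    - [[0, 0, 0], 0]
    - [[0, 0, 0], 0]
    - [[0, 0, 0], 0]
    - [[0, 0, 0], 0]
    - [[0, 0, 0], 0]
    - [[0, 0, 0], 0]
    - [[0, 0, 0], 0]
    - [[0, 0, 0], 0]
  fingers: 1
  grip_force: 20

```text
time_s: 11.38
ee_pos: [0.4386, 0.2181, 0.1186]
ee_rot: [[0.403, 0.915, -0.0], [0.915, -0.403, -0.0], [-0.0, 0.0, -1.0]]
force: [0.7, -0.4, -1.4]
opening: 0.303
grasp_force: 20.0
```

>>> apply_moves:
  commands:
    - [[0, 0, 0], 0]
    - [[0, 0, -20], 0]
    - [[0, 0, -50], 0]
    - [[0, 0, -80], 0]
    - [[0, 0, -80], 0]
    - [[0, 0, -80], 0]
  grip_force: 30

```text
time_s: 12.12
ee_pos: [0.4381, 0.2177, 0.1977]
ee_rot: [[0.403, 0.915, -0.001], [0.915, -0.403, -0.001], [-0.001, -0.001, -1.0]]
force: [-1.1, -0.2, -3.4]
opening: 0.302
grasp_force: 30.0
```

```bash
python3 - <<'E'
from h import *
s=bot.get_state(); print(s["time_s"],s["ee_pos"],s["force"],s["opening"],s["grasp_force"])
im=grab("top"); P=pts(im)
# hook geometry from top0/pre images: measure prongs now
hsv=cv2.cvtColor(im["color"],cv2.COLOR_RGB2HSV); Z=P[...,2]
A=np.array([.546,-.217]); t=np.radians(66.6); e=np.array([np.cos(t),np.sin(t)]); f=np.array([-e[1],e[0]])
q=P[...,:2]-A; x=q@e; y=q@f
m=(x>.08)&(x<.18)&(abs(y)<.04)&(Z>.135)&(Z<.17)
p=np.c_[x[m],y[m],Z[m]]; print(m.sum(),p.min(0),p.max(0))
for lo in np.arange(.09,.17,.01):
    k=(p[:,0]>lo)&(p[:,0]<lo+.01)
    if k.sum()>3: print(round(lo,2),k.sum(),p[k,1].min().round(4),p[k,1].max().round(4),p[k,1].mean().round(4),np.median(p[k,2]).round(4))
c=im["color"][60:300,150:470]; cv2.imwrite("pics/t4.png",cv2.resize(c,(800,600))[:,:,::-1])
side=grab("side"); cv2.imwrite("pics/s4.png",cv2.resize(side["color"][60:260,180:440],(780,600))[:,:,::-1])
E
```

```text
12.125 [0.43805272 0.21765779 0.19769453] [-1.1042115  -0.21164861 -3.35318674] 0.30158361037524845 29.97584044933319
512 [ 0.08011225 -0.02192527  0.14110253] [0.1611948  0.02371852 0.15937893]
0.09 111 -0.0205 0.023 0.0023 0.1497
0.1 67 -0.0212 0.0237 0.0007 0.1493
0.11 52 -0.0203 0.0231 0.0026 0.1495
0.12 55 -0.0217 0.0235 0.0005 0.1491
0.13 53 -0.0207 0.0234 0.0021 0.1496
0.14 55 -0.0219 0.0226 0.0011 0.1495
0.15 62 -0.0212 0.0227 0.0019 0.1511
0.16 8 -0.0174 0.0222 0.0022 0.1542
```

View pics/s4.png

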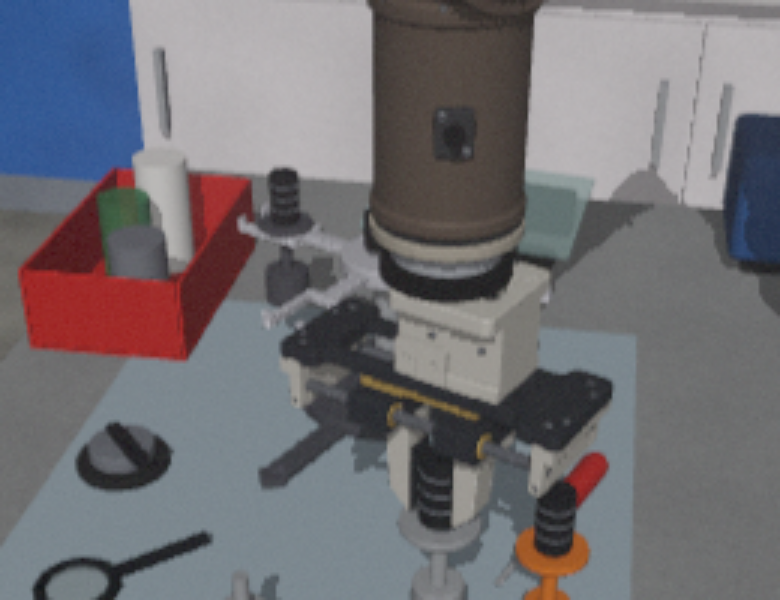

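The injector hangs upright between the fingers at (435,490); the fork at (300,305) is free over the pointer. Carry it to outside the fork, collar above the tips.

>>> apply_moves:
  commands:
    - [[-10, 20, 0], 0]
    - [[-30, 55, 0], 0]
    - [[-55, 95, 0], 0]
    - [[-80, 140, 0], 0]
    - [[-105, 185, 0], 0]
    - [[-130, 230, 0], 0]
    - [[-147, 260, 0], 0]
    - [[-154, 272, 0], 0]

```text
time_s: 13.22
ee_pos: [0.6256, -0.0349, 0.1968]
ee_rot: [[0.406, 0.914, -0.002], [0.914, -0.406, -0.001], [-0.002, -0.002, -1.0]]
force: [-0.7, 0.6, -3.7]
opening: 0.3
grasp_force: 30.0
```

>>> apply_moves:
  commands:
    - [[0, 0, 0], 0]
    - [[0, 0, 0], 0]
    - [[0, 0, 0], 0]

```text
time_s: 13.6
ee_pos: [0.6248, -0.0308, 0.1989]
ee_rot: [[0.401, 0.916, -0.0], [0.916, -0.401, 0.0], [0.0, -0.0, -1.0]]
force: [0.1, 0.7, -2.7]
opening: 0.3
grasp_force: 30.0
```

```bash
cat > rel.py <<'E'
from h import *
import sys
s=bot.get_state(); print(s["time_s"],s["ee_pos"],s["ee_rot"][:,0].round(3),s["force"])
A=np.array([.546,-.217]); t=np.radians(66.6); e=np.array([np.cos(t),np.sin(t)]); f=np.array([-e[1],e[0]])
q=s["ee_pos"][:2]-A; print("tcp radial,tang mm",q@e*1e3,q@f*1e3)
for n in("wrist","side"):
    im=grab(n); P=pts(im); Z=P[...,2]; hsv=cv2.cvtColor(im["color"],cv2.COLOR_RGB2HSV)
    q=P[...,:2]-A; x=q@e; y=q@f
    m=(x>.1)&(x<.17)&(abs(y)<.03)&(Z>.142)&(Z<.162)&(hsv[...,2]>120)
    if m.sum()>10: print(n,"prongs",m.sum(),np.c_[x,y][0:0].shape,y[m].min(),y[m].max(),x[m].max(),np.median(Z[m]))
    np.savez("pics/%s_%s.npz"%(n,sys.argv[1]),**im)
    c=im["color"]
    if n=="side":
        o=im["R"].T@(np.array([.593,-.107,.15])-im["o"]); u=int(im["cx"]+im["fx"]*o[0]/-o[2]); v=int(im["cy"]-im["fy"]*o[1]/-o[2]); print(u,v)
        c=cv2.resize(c[max(v-70,0):v+80,u-90:u+90],(480,400),interpolation=cv2.INTER_CUBIC)
        b=c
    else: a=c[:,160:480]
cv2.imwrite("pics/r%s.png"%sys.argv[1],np.hstack([a,b])[:,:,::-1])
E
python3 rel.py 5
```

```text
13.6 [ 0.62481256 -0.03075572  0.19885502] [0.401 0.916 0.   ] [ 0.08278146  0.73353695 -2.72520607]
tcp radial,tang mm 202.22678771649845 1.635935112267728
wrist prongs 485 (0, 1280) -0.02174336329851873 0.021195094100849386 0.12933017901111446 0.15036041720456247
side prongs 42 (0, 1280) -0.007666743093650935 0.022651713758441234 0.16822353931170803 0.14984317871502023
284 162
```

View pics/r5.png

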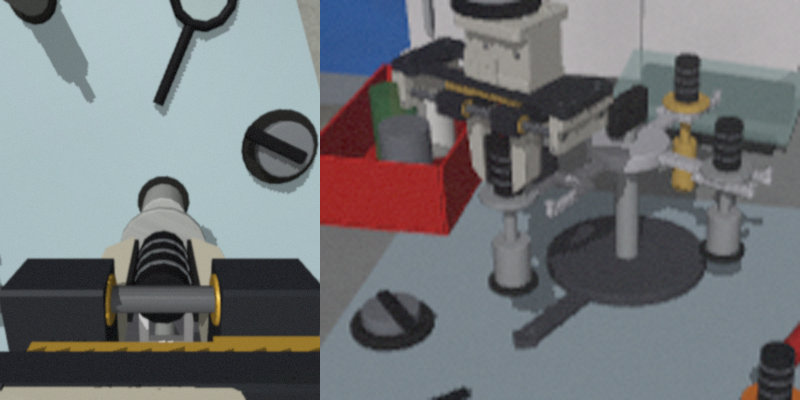

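The held injector is upright, just outside the fork (side crop (510,230)), its collar above the prongs. Move inward, checking force.

>>> apply_moves:
  commands:
    - [[-15, 1, 0], 0]
    - [[-35, 1, 0], 0]
    - [[-55, 1, 0], 0]
    - [[-72, 1, 0], 0]
    - [[-82, 1, 0], 0]
    - [[-82, 1, 0], 0]
    - [[-82, 1, 0], 0]

```text
time_s: 14.58
ee_pos: [0.5935, -0.1069, 0.1988]
ee_rot: [[0.402, 0.915, 0.0], [0.915, -0.402, 0.001], [0.001, 0.0, -1.0]]
force: [0.2, -0.1, -3.5]
opening: 0.295
grasp_force: 30.0
```

```bash
python3 rel.py 6
```

```text
14.575 [ 0.59346309 -0.10693918  0.19875475] [0.402 0.915 0.001] [ 0.18183902 -0.14191953 -3.45656459]
tcp radial,tang mm 119.85869159849743 0.1509533647090361
wrist prongs 1113 (0, 1280) -0.022542589968871263 0.02165495873274767 0.16221473425830818 0.1505800173145778
side prongs 119 (0, 1280) -0.02645874786591283 0.020341240616419298 0.1648514177843895 0.15021982142581214
284 162
```

View pics/r6.png

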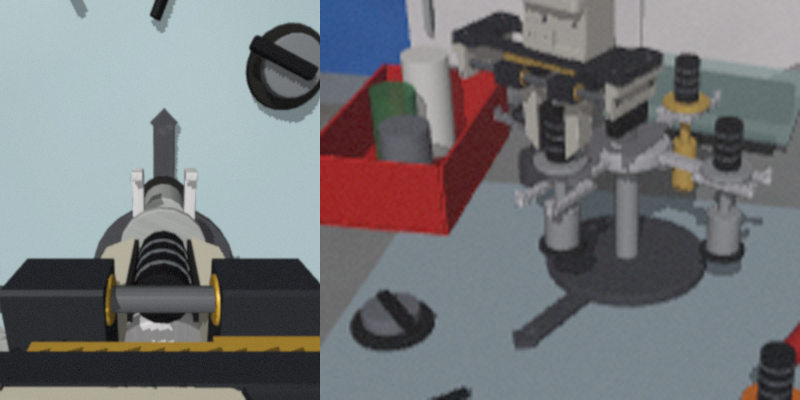

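The neck is between the prongs: in the wrist view the tips at (138,180) and (191,180) straddle it, in line with the pointer. Lower it.

>>> apply_moves:
  commands:
    - [[0, 0, 7], 0]
    - [[0, 0, 14], 0]
    - [[0, 0, 20], 0]
    - [[0, 0, 21], 0]
    - [[0, 0, 21], 0]

```text
time_s: 15.3
ee_pos: [0.5932, -0.1078, 0.1776]
ee_rot: [[0.403, 0.915, -0.0], [0.915, -0.403, 0.0], [-0.0, -0.0, -1.0]]
force: [-0.5, -0.5, -3.1]
opening: 0.301
grasp_force: 30.0
```

>>> apply_moves:
  commands:
    - [[0, 0, 1], 0]
    - [[0, 0, 2], 0]
    - [[0, 0, 3], 0]
    - [[0, 0, 3], 0]

```text
time_s: 15.8
ee_pos: [0.5931, -0.1078, 0.1746]
ee_rot: [[0.403, 0.915, -0.0], [0.915, -0.403, -0.0], [-0.0, -0.0, -1.0]]
force: [0.2, 0.0, -3.5]
opening: 0.3
grasp_force: 30.0
```

>>> apply_moves:
  commands:
    - [[0, 0, 1], 0]
    - [[0, 0, 1], 0]
    - [[0, 0, 1.5], 0]
    - [[0, 0, 1.5], 0]

```text
time_s: 16.3
ee_pos: [0.5934, -0.1078, 0.1736]
ee_rot: [[0.403, 0.915, 0.0], [0.915, -0.403, -0.0], [0.0, 0.001, -1.0]]
force: [-1.4, -0.4, 2.4]
opening: 0.301
grasp_force: 30.0
```

The collar rests on the prongs (force changed from −3.5 to +2.4 N). Let go.

>>> apply_moves:
  commands:
    - [[0, 0, 0], 0]
    - [[0, 0, 0], 0]
    - [[0, 0, 0], 0]
  fingers: 0.1
  grip_force: 5

```text
time_s: 16.68
ee_pos: [0.5933, -0.1078, 0.1731]
ee_rot: [[0.403, 0.915, 0.0], [0.915, -0.403, -0.0], [0.0, 0.0, -1.0]]
force: [-0.3, 0.9, 0.8]
opening: 0.448
grasp_force: 0.0
```

>>> apply_moves:
  commands:
    - [[0, 0, 0], 0]
    - [[0, 0, 0], 0]
    - [[0, 0, 0], 0]
    - [[0, 0, 0], 0]
    - [[0, 0, 0], 0]
    - [[0, 0, 0], 0]
  fingers: -1

```text
time_s: 17.42
ee_pos: [0.5932, -0.1078, 0.1732]
ee_rot: [[0.403, 0.915, -0.0], [0.915, -0.403, -0.0], [-0.0, 0.0, -1.0]]
force: [-0.5, -0.2, 0.9]
opening: 0.993
grasp_force: 0.0
```

>>> apply_moves:
  commands:
    - [[0, 0, -10], 0]
    - [[0, 0, -30], 0]
    - [[0, 0, -60], 0]
    - [[0, 0, -90], 0]
    - [[0, 0, -110], 0]
    - [[0, 0, -110], 0]
    - [[0, 0, -110], 0]

```text
time_s: 18.3
ee_pos: [0.5929, -0.1079, 0.2826]
ee_rot: [[0.403, 0.915, -0.001], [0.915, -0.403, -0.0], [-0.0, -0.001, -1.0]]
force: [-0.1, -0.0, 0.0]
opening: 1.002
grasp_force: 0.0
```

```bash
python3 - <<'E'
from h import *
s=bot.get_state(); print(s["time_s"],s["ee_pos"],s["force"],s["opening"])
A=np.array([.546,-.217]); t=np.radians(66.6); e=np.array([np.cos(t),np.sin(t)]); f=np.array([-e[1],e[0]])
im=grab("wrist"); P=pts(im); q=P[...,:2]-A; x=q@e; y=q@f; Z=P[...,2]
hsv=cv2.cvtColor(im["color"],cv2.COLOR_RGB2HSV)
near=np.hypot(x-.12,y)<.05
for nm,m in(("grip",near&(Z>.195)&(Z<.215)),("collar",near&(Z>.152)&(Z<.162)&(np.hypot(x-.12,y)<.029)),("tongue",(x>.15)&(x<.19)&(abs(y)<.03)&(Z<.03)&(hsv[...,2]<95)),("tips",(x>.15)&(x<.17)&(abs(y)<.03)&(Z>.14))):
    if m.sum()>5: print(nm,m.sum(),"x %.4f %.4f y %.4f %.4f z %.4f"%(x[m].min(),x[m].max(),y[m].min(),y[m].max(),np.median(Z[m])))
m=near&(Z>.152)&(Z<.162)&(np.hypot(x-.12,y)<.028)
k=np.c_[x[m]-.12,y[m],np.ones(m.sum())]; print("collar plane",np.linalg.lstsq(k,Z[m],rcond=None)[0])
sd=grab("side")["color"][90:250,190:380]
cv2.imwrite("pics/r7.png",np.hstack([im["color"][:,160:480],cv2.resize(sd,(475,400),interpolation=cv2.INTER_CUBIC)])[:,:,::-1])
E
```

```text
18.3 [ 0.5928501  -0.10788464  0.28262882] [-0.1485122  -0.0228974   0.03329351] 1.0024198010027892
grip 982 x 0.1039 0.1320 y -0.0140 0.0136 z 0.2062
collar 1280 x 0.0977 0.1446 y -0.0260 0.0264 z 0.1564
tongue 490 x 0.1505 0.1895 y -0.0138 0.0106 z 0.0105
tips 891 x 0.1500 0.1622 y -0.0295 0.0300 z 0.3549
collar plane [-0.00682535  0.00157472  0.15643901]
```

View pics/r7.png

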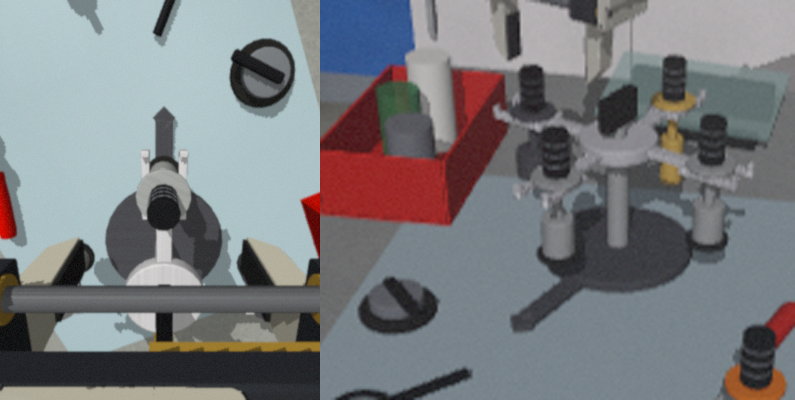

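The injector hangs upright: its collar (163,190) is behind the tips (148/180,157), and the fork is in line with the pointer (163,120). The collar is level at z = 0.156 and the robot is clear.

```bash
python3 -c "
from plant import bot
print(bot.close_job())"
```

```text
the job is handed in; nothing more can be done
None
```

I turned the carousel until its empty hook stood over the pointer (within about 0.5°). I then hung the grey collared injector on it, upright with its collar flat on both prongs behind the tips, let go, and handed the job in at about 18 s; no verdict was returned.

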